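Thread the spindle through the tape stand

TASK

Take the spindle by its square grip from its rest and thread it, nose first, into the tape stand from the left: through the near (left) bushing, through the core of the tape roll standing between the cheeks, and out through the far (right) bushing, until the collar is up against the mouth of the near bushing. Finish still gripping the spindle, holding it fully home across both bushings so that a colleague can fit the end cap on the nose; leave the roll standing between the cheeks and do not disturb the other things on the desk.

Things in the scene. Friction and masses are not known exactly. Their poses are not given: they have to be found in the camera images.
- spindle: Loose spindle, 210 mm long, 0.15 kg, axis along its y, nose to -y. Origin on the axis amid the black square grip (18 x 18 mm section, 80 mm long, faces square to x and z). In front of it a steel collar (34 mm across, y -45 to -40 mm) and a steel rod (12 mm across, y -175 to -45 mm). Starts level on the rest, axis 40 mm over the desk, nose to the robot's right. Centre of mass near y = -85 mm
- nose (a point): tip of the spindle's rod, on the axis at spindle y = -175 mm; the rod's last 12 mm taper to a 5 mm tip; axes as the spindle's
- shoulder (a point): centre of the collar's front face, on the axis at spindle y = -45 mm; axes as the spindle's
- cradle: The spindle's rest, fixed: grey plastic base 56 x 130 x 8 mm with two posts (y = -35 and +55 mm), each with a notch open at the top, 14 mm wide, 11 mm deep, floor 34 mm over the desk, post tops 45 mm. The spindle lies along its y axis; the grip sticks out free at the left (+y). Origin on the desk
- stand: Tape stand, fixed: base 100 x 120 x 8 mm, two grey cheeks (12 mm thick, 56 wide, 88 high, at y = +40 and -40 mm), each with a steel bushing of 16 mm bore. Both bushings share one level axis along the stand's y, 60 mm over the desk. The spindle enters at +y (left) and moves to -y; fully home, collar face at y = +54, nose at -76 mm. Origin on the desk under the middle
- near_mouth (a point): centre of the mouth of the near (left) bushing, on the axis at stand (0, 54, 60) mm; axes as the stand's. The mouth is 26 mm wide inside (36 outside) and narrows over 6 mm to the 16 mm bore, which ends at stand y = +32 mm
- far_exit (a point): centre of the right end of the far (right) bushing, on the axis at stand (0, -50, 60) mm; axes as the stand's. This bushing's flared mouth, like the near one's, faces left at stand y = -28 mm
- roll_mid (a point): centre of the brown tape roll (92 mm across, 48 wide, 0.12 kg) standing loose on edge on the stand's base between the cheeks, axis along the stand's y and 54 mm over the desk, top 100 mm; its open core is 72 mm across
- stapler: red stapler 34 x 124 x 42 mm lying on the desk, a bystander; origin in its underside
- calculator: grey calculator 122 x 76 x 17 mm lying on the desk, a bystander; origin in its underside
- pen: dark grey pen, 142 mm long, lying on the desk, a bystander
- tumbler: clear tumbler with a pale green lid, 80 mm across and 238 mm high, a bystander; origin in its underside
- mug: white mug 80 mm across, 92 mm high, a bystander; origin in its underside

How it is judged:
By the outcome, as a careful person would: the job done as asked, in the order asked, and still so for the second after the job is handed in, while the arm keeps its last pose, push and grip.
It also fails if it takes over 38 s, if anything falls off the work surface, if the arm or the gripper's body presses on something with over 40 N, if the wrist force passes 120 N, or if a joint passes its speed limit or range.

ROBOT

A 6-joint arm with a two-finger parallel gripper is mounted at the origin on a cart in front of the work surface, level with it; the furniture and walls round the work are solid. World frame = base frame: x ahead of the robot, y to its left, z up, the work surface at z = 0. Lengths are in m, angles in degrees, forces in N, time in s.
With the tool pointing down it reaches from about 0.3 to 0.75 m from the base axis. Payload 8.5 kg.
Tool frame: the origin (TCP) lies midway between the tips of the shut fingers; the grasp point (between the pads) lies 19 mm behind it; z points along the fingers, y is the line along which they close (so a half turn about z gives the same grasp; the last joint's range is limited). The gripper opens to 85 mm and grips with 20 to 120 N. Pads are 22 mm wide; open, the fingers measure 114 mm over their backs; the gripper's body (76 mm by 85 mm) begins 54 mm behind the grasp point. The pads swing forward as they close: fully open they stand 13 mm farther back than shut.
Start: joints at [63.008, 21.807, 74.336, -0, 83.858, -12.336], TCP at [0.139, 0.532, 0.231] pointing down, gripper open.
Joint ranges: [-178.18, 178.18], [-50.72, 133.34], [12.68, 142.11], [-81.47, 261.47], [9.98, 163.14], [-165.26, 165.26]. Speed limits (degrees/s): [136.94, 136.94, 180, 180, 180, 180].

INTERFACE

Orientations are given as a 3x3 rotation matrix whose columns are the frame's x, y, z axes.
In Python, from rig import env, viewer, recognise, pinpoint gives the robot as it stands.
- The arm moves only by the tool move_arm, never from a script. Its argument "plan" is text: rows parted by semicolons, each of 7 numbers parted by spaces: the shift along the tool's x, y, z in m, then the turn, a rotation vector about the tool's x, y, z in rad, then the finger opening in m, from 0 to 0.0854. A call has 1 to 12 rows; each row shifts and turns the commanded pose from where the row before left it, along the tool's axes as they then stand; what a row does not reach is not made up. A row lasts 1/8 s, in which the tool goes at most 62.5 mm and 10.7 degrees, less where a joint would pass 70% of its speed; a pose out of reach is approached as far as the arm can. A call is refused whole if a number of a shift passes 0.0625 or a number of a turn 0.188, either way. A call with a gripper value outside its range is refused whole. The fingers move at their own pace and stop on an object; "grip_force" is the grip in N (left out, the last holds). Time passes only in rows, so rows that do not move let the fingers close. It gives the time, the measured TCP pose, the force, the opening and the grip force at its end, in the units of the state.
- env.observe(): the state, without advancing time (a new reading comes with each control period).
- viewer.get_image(name): name is "scene" or "top" or "wrist"; returns (picture, depth): 420x560x3 uint8, red, green, blue; 420x560 float32, m along the optical axis (not along the pixel's ray), 0 where there is no reading.
- viewer.calibration(name): a dict with "fx", "fy", "cx", "cy" (pixels), "R" (3x3) and "t" (3): a world point X has camera coordinates R X + t. Camera axes: x right, y down, z forward; pixel columns grow to the right and rows downward; lengths in m; the calibration is good to about 2 mm. A picture is of the moment at which its call begins: read the wrist's pose just before it. calibration takes no time and is no camera call; for the wrist camera it gives the pose at the moment of the call.
- env.close_job(): hands the job in; it is judged then, once.
Trained networks look in the newest picture that a camera, given by its name, has taken for a name from the list of things; names that differ only in an ending like _2 or _b are one class to them, and where a whole thing is asked for, a point or a joint stands for the part that bears it (a point fixed in the world has none). Each returns a list of dicts, best first, with "conf" (0 to 1); they miss things now and then, are a little off and sometimes report something else, mostly with a low value. They report only what shows in the picture. A call takes as long as a camera call.
- recognise(camera, name): "extent" ([centre column, centre row, width, height] in pixels, round what is visible of it).
- pinpoint(camera, name): "pixel" ([column, row] in pixels: a listed point, or the origin of a listed thing).
The state is a dict: "time_s": time; "q": joint angles; "qvel": joint speeds; "joint_efforts": joint torques, N m; "position": TCP position; "tool_rot": TCP orientation; "ft_force": force on the tool from outside, world axes, zero at the start; "wrist_torque": the same for the moment, N m; "grip_width": finger opening in m; "gripper_force": force on a finger pad.
Only numpy, scipy, OpenCV 4.12 (cv2) and the standard library are available. Lean on these libraries where they do the work, as an engineer would, in place of code of your own. Each camera call takes 0.05 s, during which the arm holds its last target. There are 200 camera calls.

## Working session

There is one attempt and no reset: what is moved stays moved. The work goes in short steps, Python scripts to look and compute and a tool call to move; the robot and the scene stay as the last step left them, time stands still between calls to the robot, and variables do not carry over. Pictures are saved under pics/ and viewed, at most 10 in all, crops included, and the job is handed in when it is done.

Besides the shell and the picture viewer there is one more tool, called after "Call:" as name(argument=value, ...) on one line, values as JSON. move_arm: Moves the arm, as the interface text tells. Its arguments: {"type":"object","properties":{"plan":{"type":"string"},"grip_force":{"type":"number"}},"required":["plan"]}

```bash
ls; mkdir -p pics
python3 - <<'E'
from rig import env, viewer, recognise, pinpoint
import cv2,numpy as np
s=env.observe();print(s['time_s'],s['position'],np.round(s['tool_rot'],3).tolist(),s['grip_width'],s['ft_force'])
for c in ['scene','top']:
    im,d=viewer.get_image(c); cv2.imwrite(f'pics/{c}0.png',im[:,:,::-1]); np.save(f'pics/{c}d.npy',d)
    k=viewer.calibration(c);print(c,{a:np.round(b,3).tolist() for a,b in k.items()})
    for n in ['spindle','nose','shoulder','cradle','stand','near_mouth','far_exit','roll_mid','stapler','calculator','pen','tumbler','mug']:
        r=pinpoint(c,n); print(n,[(np.round(x['pixel']).tolist(),round(x['conf'],2)) for x in r[:2]])
E
```

```text
pics
0.0 [0.13901961 0.53183188 0.23071397] [[-0.967, 0.253, -0.001], [0.253, 0.967, -0.001], [0.0, -0.001, -1.0]] 0.0855296665785499 [-0.38959693  0.249342    0.26672895]
scene {'fx': 406.738, 'fy': 406.738, 'cx': 277.875, 'cy': 207.714, 'R': [[-0.85, -0.526, -0.004], [-0.4, 0.651, -0.645], [0.342, -0.547, -0.765]], 't': [0.641, 0.1, 0.894]}
spindle [([340.0, 265.0], 0.57), ([279.0, 249.0], 0.41)]
nose [([382.0, 208.0], 0.82)]
shoulder [([354.0, 251.0], 0.83), ([315.0, 172.0], 0.16)]
cradle [([364.0, 234.0], 0.67)]
stand [([317.0, 171.0], 0.6), ([390.0, 193.0], 0.42)]
near_mouth [([315.0, 174.0], 0.65)]
far_exit [([326.0, 144.0], 0.78)]
roll_mid [([321.0, 161.0], 0.82), ([215.0, 301.0], 0.58)]
stapler [([295.0, 334.0], 0.89)]
calculator [([280.0, 248.0], 0.73)]
pen [([393.0, 191.0], 0.82), ([217.0, 301.0], 0.17)]
tumbler [([257.0, 156.0], 0.87)]
mug [([214.0, 302.0], 0.86)]
top {'fx': 382.305, 'fy': 382.305, 'cx': 277.602, 'cy': 211.858, 'R': [[0.019, -1.0, 0.006], [-0.988, -0.019, -0.151], [0.152, -0.003, -0.988]], 't': [0.239, 0.605, 0.826]}
spindle [([254.0, 295.0], 0.66), ([178.0, 211.0], 0.55)]
nose [([331.0, 304.0], 0.72)]
shoulder [([271.0, 297.0], 0.55)]
cradle [([304.0, 301.0], 0.91)]
stand [([353.0, 219.0], 0.97)]
near_mouth [([363.0, 218.0], 0.71), ([338.0, 223.0], 0.67)]
far_exit [([387.0, 208.0], 0.83)]
roll_mid [([361.0, 218.0], 0.78), ([270.0, 297.0], 0.32)]
stapler [([181.0, 287.0], 0.7), ([333.0, 306.0], 0.53)]
calculator [([248.0, 233.0], 0.6)]
pen [([371.0, 298.0], 0.9), ([179.0, 289.0], 0.23)]
tumbler [([343.0, 152.0], 0.83)]
mug [([175.0, 214.0], 0.6)]
```

Run:
```python
import cv2
for c in ['scene','top']:
    im=cv2.imread(f'pics/{c}0.png'); im=im[100:380,130:450]
    cv2.imwrite(f'pics/{c}0c.png',cv2.resize(im,(685,600),interpolation=cv2.INTER_CUBIC))
```

```text
(no output)
```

View pics/scene0c.png

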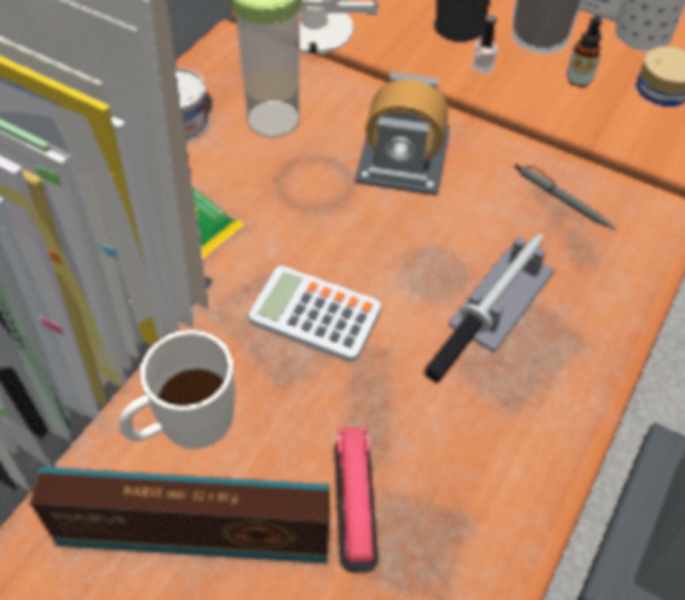

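View pics/top0c.png

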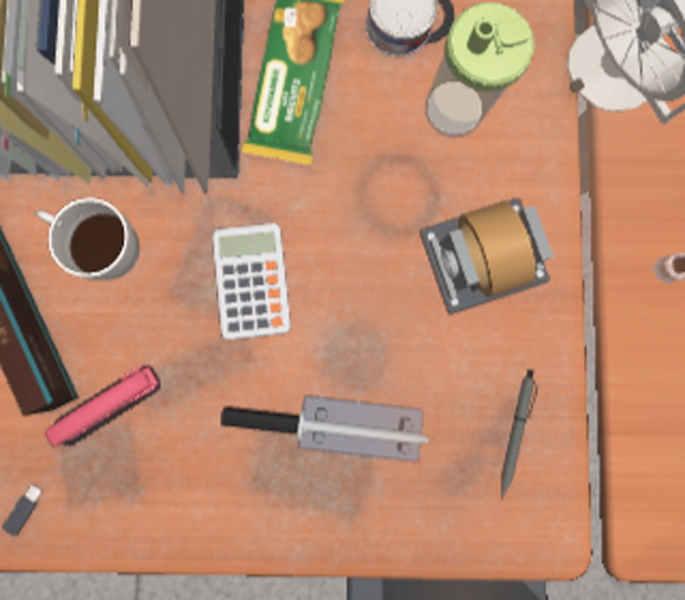

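The scene view shows the spindle in its cradle, with the black grip at about (340,265) and the nose at about (382,208). The stand and roll are at about (320,165). The top view agrees: grip about (250,296), nose (330,304), stand (357,218). The spindle is clear of its neighbours.

```bash
cat > h.py <<'E'
from rig import env, viewer, recognise, pinpoint
import cv2,numpy as np
from scipy.optimize import least_squares
def cloud(c,d,k=None):
    k=k or viewer.calibration(c); R=np.array(k['R']);t=np.array(k['t'])
    v,u=np.mgrid[:d.shape[0],:d.shape[1]]
    P=np.dstack([(u-k['cx'])/k['fx']*d,(v-k['cy'])/k['fy']*d,d])
    W=(P-t)@R; W[d<=0]=np.nan; return W
def ray(c,px,z,k=None):
    k=k or viewer.calibration(c); R=np.array(k['R']);t=np.array(k['t'])
    r=R.T@np.array([(px[0]-k['cx'])/k['fx'],(px[1]-k['cy'])/k['fy'],1]); o=-R.T@t
    return o+r*(z-o[2])/r[2]
E
python3 - <<'E'
from h import *
px={'scene':dict(spindle=(340,265,.04),nose=(382,208,.04),shoulder=(354,251,.04),cradle=(364,234,0),near_mouth=(315,174,.06),far_exit=(326,144,.06),roll_mid=(321,161,.054)),
'top':dict(spindle=(254,295,.04),nose=(331,304,.04),shoulder=(271,297,.04),cradle=(304,301,0),stand=(353,219,0),far_exit=(387,208,.06),roll_mid=(361,218,.054))}
for c in px:
    for n,(u,v,z) in px[c].items(): print(c,n,np.round(ray(c,(u,v),z),4))
for c in ['scene','top']:
    W=cloud(c,np.load(f'pics/{c}d.npy')); im=cv2.imread(f'pics/{c}0.png').astype(int)
    # desk level check
    f=W[np.abs(W[...,2])<.01]; print('desk z',np.median(f[:,2]))
    s=ray(c,px[c]['roll_mid'][:2],.054)
    m=(np.hypot(W[...,0]-s[0],W[...,1]-s[1])<.1)
    h=W[m&(W[...,2]>.003)]; print('hist',np.histogram(h[:,2],bins=np.arange(0,.11,.01))[0])
    ct=W[m&(W[...,2]>.083)&(W[...,2]<.0905)]
    base=W[m&(W[...,2]>.004)&(W[...,2]<.011)]
    print('base rect',cv2.minAreaRect((base[:,:2]*1000).astype(np.float32)),'cheektops n',len(ct),ct[:,:2].mean(0))
    g=ray(c,px[c]['spindle'][:2],.04)
    m=(np.hypot(W[...,0]-g[0],W[...,1]-g[1])<.06)&(W[...,2]>.02)&(im.sum(2)<200)
    p=W[m]; print('grip n',len(p),p.mean(0),np.percentile(p[:,2],[5,50,95]),cv2.minAreaRect((p[:,:2]*1000).astype(np.float32)))
E
```

```text
scene spindle [0.4087 0.3167 0.04  ]
scene nose [0.3945 0.1294 0.04  ]
scene shoulder [0.3989 0.2704 0.04  ]
scene cradle [0.406  0.1882 0.    ]
scene near_mouth [0.5683 0.1314 0.06  ]
scene far_exit [0.5957 0.0216 0.06  ]
scene roll_mid [0.5797 0.0782 0.054 ]
top spindle [0.4132 0.2996 0.04  ]
top nose [0.3968 0.1287 0.04  ]
top shoulder [0.4095 0.2618 0.04  ]
top cradle [0.3992 0.1855 0.    ]
top stand [0.5931 0.0697 0.    ]
top far_exit [0.6113 0.0051 0.06  ]
top roll_mid [0.5883 0.0626 0.054 ]
desk z -0.0012148498230179824
hist [364 145 124 125 100 110 110 170 364 283]
base rect ((590.6740112304688, 67.41957092285156), (99.62760162353516, 118.88099670410156), 19.620718002319336) cheektops n 319 [0.58769464 0.07227869]
grip n 272 [0.4082506  0.31169398 0.04642941] [0.0417308  0.04683565 0.04954926] ((408.4295959472656, 307.4580993652344), (81.88448333740234, 15.183093070983887), 85.3779296875)
desk z 0.00030933648081957096
hist [509 221 119  34  40  49  90 200 529 552]
base rect ((591.6974487304688, 66.29405975341797), (163.04640197753906, 185.07748413085938), 18.6929874420166) cheektops n 492 [0.5929437  0.06380591]
grip n 294 [0.4120636  0.30521431 0.048489  ] [0.04525256 0.04854408 0.05183078] ((411.8273010253906, 305.26507568359375), (77.21478271484375, 18.176008224487305), 84.29096984863281)
```

Call:
move_arm(plan="-0.0533 -0.0255 0 0 0 0 0.085;-0.0533 -0.0255 0 0 0 0 0.085;-0.0533 -0.0255 0 0 0 0 0.085;-0.0533 -0.0255 0 0 0 0 0.085;-0.0533 -0.0255 0 0 0 0 0.085;-0.0533 -0.0255 0 0 0 0 0.085;0 0 0 0 0 0.1745 0.085;0 0 0 0 0 0.1745 0.085;0 0 0 0 0 0.1745 0.085;0 0 0 0 0 0.1745 0.085;0 0 0 0 0 0.1745 0.085;0 0 0 0 0 0.1745 0.085", grip_force=100)

```text
time_s: 2.9
position: [0.4098, 0.3032, 0.2314]
tool_rot: [[-0.259, 0.966, 0.0], [0.966, 0.259, 0.0], [0.0, 0.0, -1.0]]
ft_force: [0.6, 0.3, -0.6]
grip_width: 0.0849
gripper_force: 0.0
```

Call:
move_arm(plan="0 0 0 0 0 0.1745 0.085;0 0 0 0 0 0.1745 0.085;0 0 0 0 0 0 0.085;0 0 0 0 0 0 0.085")

```text
time_s: 3.4
position: [0.4098, 0.3032, 0.2313]
tool_rot: [[0.078, 0.997, 0.0], [0.997, -0.078, 0.0], [0.0, 0.0, -1.0]]
ft_force: [-0.1, -0.0, -0.0]
grip_width: 0.0851
gripper_force: 0.0
```

Run:
```python
from h import *
s=env.observe();print(s['time_s'],s['position'],np.round(s['tool_rot'],3).tolist(),s['q'])
k=viewer.calibration('wrist')
im,d=viewer.get_image('wrist'); cv2.imwrite('pics/w1.png',im[:,:,::-1]); np.save('pics/w1d.npy',d)
for n,z in [('spindle',.04),('nose',.04),('shoulder',.04),('near_mouth',.06),('far_exit',.06)]:
    print(n,[(np.round(x['pixel']).tolist(),round(x['conf'],2),np.round(ray('wrist',x['pixel'],z,k),4)) for x in pinpoint('wrist',n)[:2]])
print({a:np.round(b,3).tolist() for a,b in k.items()})
```

```text
3.4 [0.40984027 0.30315766 0.23134895] [[0.078, 0.997, 0.0], [0.997, -0.078, 0.0], [0.0, 0.0, -1.0]] [ 2.31648078e+01  1.77635630e+01  8.05679546e+01 -1.26601187e-03
  8.16648287e+01  2.76123277e+01]
spindle [([285.0, 179.0], 0.88, array([0.412 , 0.3055, 0.04  ]))]
nose [([278.0, 324.0], 0.92, array([0.3907, 0.137 , 0.04  ])), ([282.0, 267.0], 0.43, array([0.4012, 0.2099, 0.04  ]))]
shoulder [([282.0, 220.0], 0.98, array([0.4052, 0.263 , 0.04  ]))]
near_mouth [([443.0, 337.0], 0.56, array([0.5702, 0.1217, 0.06  ]))]
far_exit []
{'fx': 348.24, 'fy': 348.24, 'cx': 283.229, 'cy': 210.697, 'R': [[0.997, -0.078, -0.001], [-0.074, -0.943, 0.326], [-0.026, -0.325, -0.945]], 't': [-0.385, 0.274, 0.489]}
```

View pics/w1.png

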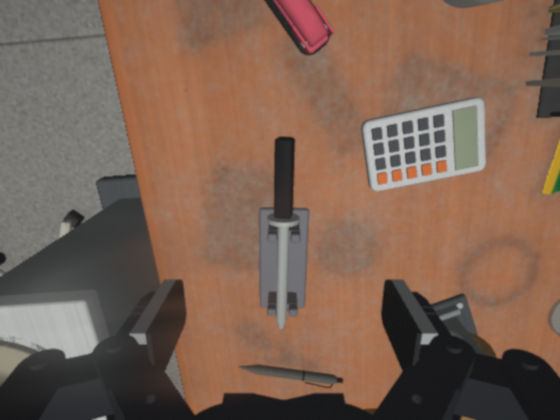

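The wrist view shows the grip at (285,179), the collar at (282,220) and the nose at (280,325). Nothing sits beside the grip. I'll get the axis from the wrist depth.

Run:
```python
from h import *
k=viewer.calibration('wrist')
W=cloud('wrist',np.load('pics/w1d.npy'),k); im=cv2.imread('pics/w1.png').astype(int)
print('desk',np.nanmedian(W[100:200,320:350,2]))
def run(W,im,name):
    m=(abs(W[...,0]-.405)<.05)&(W[...,1]>.1)&(W[...,1]<.37)&(W[...,2]>.03)&(W[...,2]<.06)
    a=m&(im.sum(2)<180)&(W[...,1]>.25); p=W[a]
    r=cv2.minAreaRect((p[:,:2]*1000).astype(np.float32)); print(name,'grip',len(p),r,np.median(p[:,2]))
    b=m&(im.sum(2)>330); p=W[b]
    print('light y-range',np.percentile(p[:,1],[0,1,99,100]))
    q=p[(p[:,1]<.25)&(p[:,1]>.15)]; f=np.polyfit(q[:,1],q[:,0],1); print('rod ang',np.degrees(np.arctan(f[0])),'x@.3',np.polyval(f,.3),'x@.2',np.polyval(f,.2),'maxz',np.percentile(q[:,2],95))
run(W,im,'wrist')
for c in ['top','scene']: run(cloud(c,np.load(f'pics/{c}d.npy')),cv2.imread(f'pics/{c}0.png').astype(int),c)
```

```text
desk -0.0010013265349828764
wrist grip 1513 ((409.5227966308594, 297.4440612792969), (98.67559814453125, 22.016197204589844), 81.09684753417969) 0.047571993119295185
light y-range [0.13246035 0.13609094 0.266408   0.26750111]
rod ang 5.945076691459538 x@.3 0.4108842564804001 x@.2 0.40047074142444405 maxz 0.04545738871376631
top grip 283 ((411.91656494140625, 305.5645751953125), (76.59186553955078, 17.44425392150879), 84.36238861083984) 0.048592552958738676
light y-range [0.13352642 0.1364332  0.27543461 0.34553266]
rod ang 5.5744415385905945 x@.3 0.4126908170852637 x@.2 0.4029307661799226 maxz 0.0469528039393527
scene grip 258 ((408.2250671386719, 307.4214782714844), (81.9106216430664, 14.644513130187988), 84.68688201904297) 0.04678846270516794
light y-range [0.13503347 0.13909155 0.33507773 0.34659787]
rod ang 6.47645387128518 x@.3 0.41142966243273715 x@.2 0.40007772888019405 maxz 0.04568599721247224
```

Call:
move_arm(plan="-0.004 0.0015 0.05 0 0 0.023 0.085;0 0 0.055 0 0 0 0.085;0 0 0.055 0 0 0 0.085;0 0 0.05 0 0 0 0.085;0 0 0 0 0 0 0.085;0 0 0 0 0 0 0.03;0 0 0 0 0 0 0.005;0 0 0 0 0 0 0.005;0 0 0 0 0 0 0.005;0 0 0 0 0 0 0.005;0 0 0 0 0 0 0.005", grip_force=100)

```text
time_s: 5.08
position: [0.4114, 0.2992, 0.0218]
tool_rot: [[0.104, 0.995, 0.001], [0.995, -0.104, 0.0], [0.0, 0.001, -1.0]]
ft_force: [0.3, -0.1, 5.9]
grip_width: 0.0166
gripper_force: 97.8
```

Call:
move_arm(plan="0 0 -0.03 0 0 0 0.005;0 0 -0.04 0 0 0 0.005;0 0 0 0 0 -0.145 0.005;0 0 0 0 0 -0.145 0.005;0 0 0 0 0 -0.145 0.005;-0.009 0.047 0 0 0 0 0.005;-0.009 0.0475 0 0 0 0 0.005;0 0 0 0 0 0 0.005;0 0 0 0 0 0 0.005;0 0 0 0 0 0 0.005")

```text
time_s: 6.32
position: [0.5052, 0.3127, 0.0912]
tool_rot: [[-0.325, 0.946, -0.001], [0.946, 0.325, -0.0], [0.0, -0.001, -1.0]]
ft_force: [-0.3, -0.8, -1.2]
grip_width: 0.0167
gripper_force: 98.3
```

```bash
python3 - <<'E'
from h import *
s=env.observe();print(s['time_s'],s['position'],np.round(s['tool_rot'],3).tolist())
for c in ['wrist','top','scene']:
    k=viewer.calibration(c)
    im,d=viewer.get_image(c); cv2.imwrite(f'pics/{c}2.png',im[:,:,::-1]); np.save(f'pics/{c}2d.npy',d); np.savez(f'pics/{c}2k.npz',**k)
    W=cloud(c,d,k)
    for n,z in [('nose',.09),('shoulder',.09),('near_mouth',.06),('far_exit',.06)]:
        for x in pinpoint(c,n)[:2]:
            u,v=x['pixel']; q=W[int(round(v)),int(round(u))]
            print(c,n,np.round(x['pixel'],1).tolist(),round(x['conf'],2),'ray',np.round(ray(c,x['pixel'],z,k),4),'depth',np.round(q,4))
E
python3 - <<'E'
import cv2,numpy as np
a=cv2.imread('pics/wrist2.png');b=cv2.imread('pics/scene2.png')
b=cv2.resize(b[110:290,230:430],(400,360),interpolation=cv2.INTER_CUBIC)
a=cv2.resize(a,(400,300)); o=np.zeros((360,800,3),np.uint8); o[:300,:400]=a;o[:,400:]=b
cv2.imwrite('pics/c2.png',o)
E
```

```text
6.325 [0.50515961 0.31273199 0.09124928] [[-0.325, 0.946, -0.001], [0.946, 0.325, -0.0], [0.0, -0.001, -1.0]]
wrist shoulder [283.7, 373.2] 0.88 ray [0.5234 0.2619 0.09  ] depth [0.5152 0.2863 0.1165]
top nose [329.7, 227.0] 0.6 ray [0.5624 0.1383 0.09  ] depth [0.5727 0.125  0.0007]
top near_mouth [339.6, 221.0] 0.88 ray [0.5797 0.1119 0.06  ] depth [0.5774 0.114  0.0776]
top far_exit [383.1, 209.3] 0.75 ray [0.6081 0.014  0.06  ] depth [0.6045 0.0215 0.086 ]
scene shoulder [303.5, 208.9] 0.86 ray [0.527  0.2631 0.09  ] depth [0.4966 0.3221 0.1687]
scene near_mouth [315.9, 170.6] 0.71 ray [0.5719 0.1201 0.06  ] depth [0.4609 0.363  0.321 ]
```

View pics/c2.png

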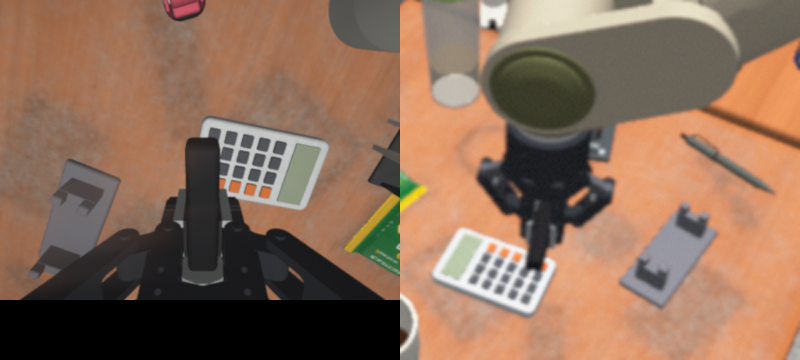

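The spindle is held straight in the gripper. The gripper hides the nose from the wrist and scene cameras, so only the top camera can see it. I'll fit the stand's geometry to the depth clouds and measure the held rod in the same top view.

```bash
cat > fit.py <<'E'
from h import *
def box(p,c,h):
    q=abs(p-c)-h; return np.linalg.norm(np.maximum(q,0),axis=1)+np.minimum(q.max(1),0)
def cyl(p,c,r,h,ri=None):
    q=p-c; rr=np.hypot(q[:,0],q[:,2]); a=rr-r
    if ri: a=np.maximum(a,ri-rr)
    d=np.c_[a,abs(q[:,1])-h]
    return np.linalg.norm(np.maximum(d,0),axis=1)+np.minimum(d.max(1),0)
def sdf(p):
    return np.min([box(p,[0,0,.004],[.05,.06,.004]),box(p,[0,.04,.044],[.028,.006,.044]),box(p,[0,-.04,.044],[.028,.006,.044]),
      cyl(p,[0,0,.054],.046,.024,.036),cyl(p,[0,.043,.06],.018,.011),cyl(p,[0,-.039,.06],.018,.011)],axis=0)
def fit(P,x0=(.591,.067,np.radians(19))):
    def loc(v):
        c,s=np.cos(v[2]),np.sin(v[2]); d=P-[v[0],v[1],v[3]]
        return np.c_[c*d[:,0]+s*d[:,1],-s*d[:,0]+c*d[:,1],d[:,2]]
    r=least_squares(lambda v:sdf(loc(v)),[*x0,0],loss='soft_l1',f_scale=.002,x_scale=[.01,.01,.1,.01])
    e=sdf(loc(r.x)); return r.x,np.median(abs(e))
def stand(W):
    m=(abs(W[...,0]-.591)<.09)&(abs(W[...,1]-.067)<.09)&(W[...,2]>.006)&(W[...,2]<.104)
    P=W[m]; v,e=fit(P); 
    for _ in range(2):
        c,s=np.cos(v[2]),np.sin(v[2]); d=P-[v[0],v[1],v[3]]
        l=np.c_[c*d[:,0]+s*d[:,1],-s*d[:,0]+c*d[:,1],d[:,2]]
        P2=P[sdf(l)<.006]; v,e=fit(P2,v[:3])
    return v,e,len(P2)
E
python3 - <<'E'
from fit import *
for c in ['top','scene']:
    v,e,n=stand(cloud(c,np.load(f'pics/{c}d.npy'))); print(c,'x,y,yaw,z',np.round([v[0],v[1],np.degrees(v[2]),v[3]],4),e,n)
W=cloud('top',np.load('pics/top2d.npy')); v,e,n=stand(W); print('top2',np.round([v[0],v[1],np.degrees(v[2]),v[3]],4),e,n)
m=(W[...,2]>.075)&(W[...,2]<.12)&(W[...,1]>.13)&(W[...,1]<.29)&(abs(W[...,0]-.54)<.05)
P=W[m]; 
for y in np.arange(.13,.29,.01):
    q=P[(P[:,1]>=y)&(P[:,1]<y+.01)]
    if len(q): print(round(y,2),len(q),np.round(np.median(q,0),4),np.round(np.ptp(q[:,0]),4))
E
```

```text
top x,y,yaw,z [ 5.94000e-01  6.38000e-02  1.90233e+01 -8.00000e-04] 0.0009783481174490878 2100
scene x,y,yaw,z [ 5.91900e-01  6.48000e-02  1.90532e+01 -1.90000e-03] 0.001048192057281249 1680
top2 [ 5.93800e-01  6.38000e-02  1.93699e+01 -7.00000e-04] 0.0009026898288565996 2113
0.15 11 [0.5614 0.1575 0.1119] 0.0069
0.16 24 [0.558  0.1658 0.1128] 0.0126
0.17 29 [0.5547 0.1744 0.113 ] 0.0126
0.18 31 [0.5524 0.1849 0.114 ] 0.0128
0.19 30 [0.5481 0.1952 0.1133] 0.0128
0.2 30 [0.5447 0.2055 0.1133] 0.0149
0.21 24 [0.5412 0.2148 0.113 ] 0.0126
0.22 30 [0.5381 0.2242 0.1134] 0.0147
0.23 19 [0.5348 0.2325 0.1128] 0.0123
0.27 6 [0.5206 0.2737 0.1141] 0.006
```

Call:
move_arm(plan="0 0 0.025 0 0 0 0.005;0 0 0.0245 0 0 0 0.005;-0.01 0 0 0 0 0 0.005;-0.01 0 0 0 0 0 0.005;0 0 0 0 0 0 0.005;0 0 0 0 0 0 0.005")

```text
time_s: 7.82
position: [0.5131, 0.2938, 0.0426]
tool_rot: [[-0.325, 0.946, 0.001], [0.946, 0.325, 0.0], [0.0, 0.001, -1.0]]
ft_force: [-0.5, -0.7, -2.2]
grip_width: 0.0161
gripper_force: 98.3
```

Run:
```python
from fit import *
s=env.observe();print(s['time_s'],s['position'],np.round(s['tool_rot'],4).tolist())
for c in ['top','scene']:
    im,d=viewer.get_image(c); cv2.imwrite(f'pics/{c}3.png',im[:,:,::-1]); W=cloud(c,d)
    v,e,n=stand(W); print(c,np.round([v[0],v[1],np.degrees(v[2]),v[3]],4),n)
    if c=='scene': v=[.5919,.0648,np.radians(19.1),-.0019]
    cc,ss=np.cos(v[2]),np.sin(v[2]); D=W-[v[0],v[1],v[3]]
    L=np.dstack([cc*D[...,0]+ss*D[...,1],-ss*D[...,0]+cc*D[...,1],D[...,2]])
    m=(L[...,2]>.04)&(L[...,2]<.085)&(L[...,1]>.057)&(L[...,1]<.19)&(abs(L[...,0])<.025)
    P=L[m]; 
    for y in np.arange(.06,.2,.02):
        q=P[(P[:,1]>=y)&(P[:,1]<y+.02)]
        if len(q)>3: print(round(y,2),len(q),'x mid',np.round((q[:,0].min()+q[:,0].max())/2,4),np.round(np.median(q,0),4),'topz',np.round(np.percentile(q[:,2],90),4),'ymin',q[:,1].min().round(4))
im=cv2.imread('pics/top3.png'); cv2.imwrite('pics/top3c.png',cv2.resize(im[160:280,250:420],None,fx=4.5,fy=4.5,interpolation=cv2.INTER_CUBIC))
```

```text
7.825 [0.5130683  0.29382376 0.04255829] [[-0.3247, 0.9458, 0.0012], [0.9458, 0.3247, 0.0005], [0.0001, 0.0013, -1.0]]
top [ 5.94000e-01  6.37000e-02  1.94016e+01 -7.00000e-04] 2123
0.06 5 x mid -0.0 [-0.0001  0.0784  0.0628] topz 0.0639 ymin 0.0761
0.08 42 x mid 0.0011 [0.0005 0.0911 0.0649] topz 0.0667 ymin 0.0802
0.1 49 x mid 0.0014 [0.0009 0.1102 0.0651] topz 0.0678 ymin 0.1001
0.12 48 x mid 0.0013 [0.001  0.1299 0.0657] topz 0.0673 ymin 0.1202
0.14 35 x mid 0.0013 [0.0004 0.1475 0.0656] topz 0.0677 ymin 0.1404
scene [5.8370e-01 5.5500e-02 7.9775e+00 3.0000e-04] 24
```

View pics/top3c.png

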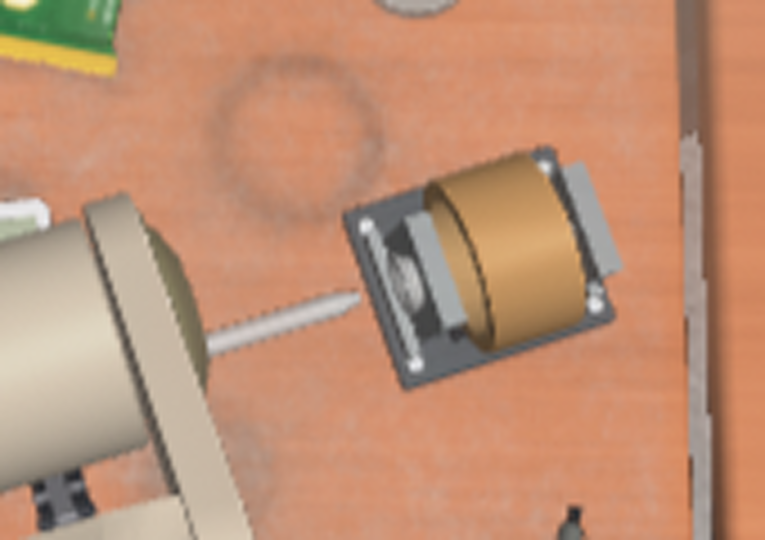

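The nose is about 21 mm left of the near mouth and lined up with it to within 1 mm. Starting the insertion.

Call:
move_arm(plan="-0.008 -0.0006 0.0007 0 0 0 0.005;-0.008 0 0 0 0 0 0.005;-0.008 0 0 0 0 0 0.005;-0.008 0 0 0 0 0 0.005;-0.006 0 0 0 0 0 0.005;-0.006 0 0 0 0 0 0.005;0 0 0 0 0 0 0.005;0 0 0 0 0 0 0.005")

```text
time_s: 8.93
position: [0.5264, 0.2521, 0.0411]
tool_rot: [[-0.325, 0.946, -0.0], [0.946, 0.325, 0.0], [0.0, -0.0, -1.0]]
ft_force: [0.4, -0.3, -1.7]
grip_width: 0.0165
gripper_force: 98.3
```

Call:
move_arm(plan="-0.01 0 -0.0005 0 0 0 0.005;-0.01 0 0 0 0 0 0.005;-0.01 0 0 0 0 0 0.005;-0.01 0 0 0 0 0 0.005;-0.01 0 0 0 0 0 0.005;0 0 0 0 0 0 0.005;0 0 0 0 0 0 0.005")

```text
time_s: 9.8
position: [0.5427, 0.2048, 0.0416]
tool_rot: [[-0.325, 0.946, -0.0], [0.946, 0.325, 0.0], [0.0, -0.0, -1.0]]
ft_force: [-0.4, 1.2, -0.7]
grip_width: 0.0166
gripper_force: 98.3
```

Call:
move_arm(plan="-0.006 0 0 0 0 0 0.005;-0.006 0 0 0 0 0 0.005;-0.006 0 0 0 0 0 0.005;-0.006 0 0 0 0 0 0.005;0 0 0 0 0 0 0.005;0 0 0 0 0 0 0.005")

```text
time_s: 10.55
position: [0.5505, 0.1821, 0.0416]
tool_rot: [[-0.325, 0.946, -0.0], [0.946, 0.325, 0.0], [0.0, 0.0, -1.0]]
ft_force: [0.3, -0.1, -1.4]
grip_width: 0.0164
gripper_force: 98.3
```

Call:
move_arm(plan="-0.007 0 0 0 0 0 0.005;-0.007 0 0 0 0 0 0.005;-0.006 0 0 0 0 0 0.005;-0.005 0 0 0 0 0 0.005;-0.003 0 0 0 0 0 0.005;0 0 0 0 0 0 0.005;0 0 0 0 0 0 0.005")

```text
time_s: 11.42
position: [0.5595, 0.1557, 0.0416]
tool_rot: [[-0.325, 0.946, -0.0], [0.946, 0.325, 0.0], [0.0, -0.0, -1.0]]
ft_force: [-1.4, 0.1, -2.4]
grip_width: 0.0165
gripper_force: 98.3
```

Run:
```python
from fit import *
s=env.observe();print(s['time_s'],s['position'],s['ft_force'],s['wrist_torque'])
c='top'; im,d=viewer.get_image(c); W=cloud(c,d); cv2.imwrite('pics/top4.png',im[:,:,::-1])
v=[.594,.0638,np.radians(19.2),-.0007]
cc,ss=np.cos(v[2]),np.sin(v[2]); D=W-[v[0],v[1],v[3]]
L=np.dstack([cc*D[...,0]+ss*D[...,1],-ss*D[...,0]+cc*D[...,1],D[...,2]])
m=(L[...,2]>.04)&(L[...,2]<.08)&(L[...,1]<-.052)&(L[...,1]>-.1)&(abs(L[...,0])<.02)
P=L[m];print(len(P),np.round(P,4).tolist()[:20])
cv2.imwrite('pics/top4c.png',cv2.resize(im[160:280,250:420,::-1],None,fx=4.5,fy=4.5,interpolation=cv2.INTER_CUBIC))
```

```text
11.425 [0.55954039 0.15569545 0.04162738] [-1.36750985  0.07723702 -2.35555118] [ 0.11625583  0.06304464 -0.01840216]
29 [[0.0047, -0.0587, 0.0621], [0.0039, -0.0602, 0.0641], [0.0034, -0.0633, 0.0614], [0.0028, -0.0659, 0.0601], [0.0019, -0.0674, 0.0618], [0.0012, -0.0694, 0.0623], [0.003, -0.0544, 0.0663], [0.0024, -0.0569, 0.0653], [0.0017, -0.0591, 0.065], [0.0011, -0.0619, 0.063], [0.0004, -0.0637, 0.064], [-0.0003, -0.0663, 0.0628], [0.0011, -0.0546, 0.0633], [0.0002, -0.0558, 0.0661], [-0.0005, -0.0581, 0.0658], [-0.001, -0.0609, 0.0636], [-0.0017, -0.0633, 0.0629], [-0.0024, -0.0655, 0.0626], [-0.0029, -0.0688, 0.0594], [-0.002, -0.055, 0.0663]]
```

View pics/top4c.png

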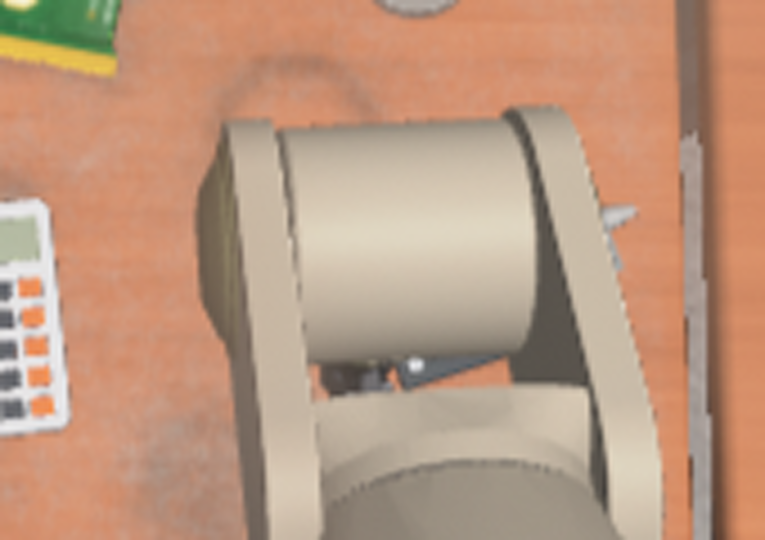

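The tapered nose shows past the far bushing at about crop (620,215), near stand y = -70 mm. I'll creep forward until the collar touches.

Call:
move_arm(plan="-0.0015 0 0 0 0 0 0.005;-0.0015 0 0 0 0 0 0.005;0 0 0 0 0 0 0.005;0 0 0 0 0 0 0.005")

```text
time_s: 11.98
position: [0.5606, 0.1527, 0.0416]
tool_rot: [[-0.325, 0.946, -0.0], [0.946, 0.325, 0.0], [0.0, -0.0, -1.0]]
ft_force: [0.9, 1.0, -2.1]
grip_width: 0.0162
gripper_force: 98.3
```

Call:
move_arm(plan="-0.001 0 0 0 0 0 0.005;-0.001 0 0 0 0 0 0.005;0 0 0 0 0 0 0.005;0 0 0 0 0 0 0.005")

```text
time_s: 12.48
position: [0.5612, 0.1509, 0.0416]
tool_rot: [[-0.325, 0.946, -0.0], [0.946, 0.325, 0.0], [0.0, -0.0, -1.0]]
ft_force: [-1.0, 0.9, -1.8]
grip_width: 0.0166
gripper_force: 98.4
```

Call:
move_arm(plan="-0.001 0 0 0 0 0 0.005;-0.001 0 0 0 0 0 0.005;0 0 0 0 0 0 0.005;0 0 0 0 0 0 0.005")

```text
time_s: 12.98
position: [0.5612, 0.1508, 0.0416]
tool_rot: [[-0.326, 0.946, -0.001], [0.946, 0.326, 0.003], [0.003, -0.0, -1.0]]
ft_force: [-2.4, 10.7, 0.3]
grip_width: 0.0165
gripper_force: 98.6
```

Call:
move_arm(plan="-0.001 0 0 0 0 0 0.005;0 0 0 0 0 0 0.005;0 0 0 0 0 0 0.005")

```text
time_s: 13.35
position: [0.5611, 0.1508, 0.0416]
tool_rot: [[-0.326, 0.945, -0.002], [0.945, 0.326, 0.004], [0.005, -0.0, -1.0]]
ft_force: [-3.7, 15.6, 0.6]
grip_width: 0.0165
gripper_force: 98.6
```

Run:
```python
from fit import *
s=env.observe();print(s['time_s'],s['position'],s['ft_force'])
c='top'; im,d=viewer.get_image(c); W=cloud(c,d)
v=[.594,.0638,np.radians(19.2),-.0007]
cc,ss=np.cos(v[2]),np.sin(v[2]); D=W-[v[0],v[1],v[3]]
L=np.dstack([cc*D[...,0]+ss*D[...,1],-ss*D[...,0]+cc*D[...,1],D[...,2]])
m=(L[...,2]>.05)&(L[...,2]<.08)&(L[...,1]<-.052)&(L[...,1]>-.1)&(abs(L[...,0])<.02)
P=L[m];print(len(P),'nose y',P[:,1].min())
k=viewer.calibration('wrist'); w,_=viewer.get_image('wrist'); im2,_=viewer.get_image('scene')
o=np.hstack([cv2.resize(x,(400,300)) for x in (w,im2)]); 
o=np.vstack([o,np.hstack([cv2.resize(im[150:300,240:440],(400,300)),cv2.resize(im2[60:240,220:460],(400,300))])])
cv2.imwrite('pics/c5.png',o[:,:,::-1])
```

```text
13.35 [0.56112787 0.15076225 0.04164639] [-3.73621509 15.64265045  0.63108761]
22 nose y -0.07564431795154455
```

View pics/c5.png

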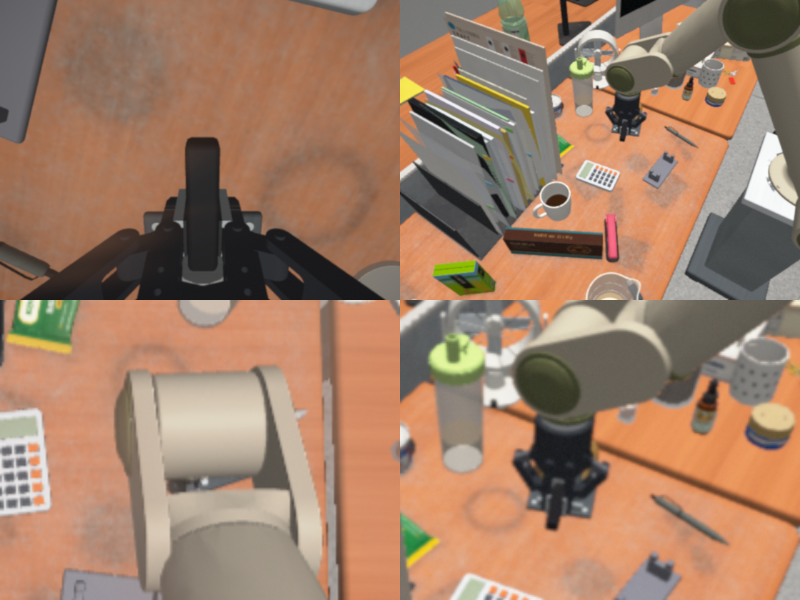

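The nose is at stand y = -75.6 mm, against -76 mm for fully home. The collar is pressing on the mouth with about 16 N, and nothing else on the desk has moved. Handing in.

```bash
python3 -c "
from rig import env
print(env.close_job())"
```

```text
the job is handed in; nothing more can be done
None
```

The spindle is threaded through both bushings and the roll, its collar is seated against the near mouth with about 16 N, and the arm is still gripping it; the job was handed in at about 13.5 s.

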